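# Press the slide carrier into the corner of the light stage and hold it

### The arm

A 6-joint arm with a two-finger parallel gripper is mounted at the origin on the work surface. World frame = base frame: x ahead of the robot, y to its left, z up, the work surface at z = 0. Lengths are in m, angles in rad, forces in N, time in s.
With the tool pointing down it reaches from about 0.275 to 0.85 m from the base axis. Payload 5.2 kg.
Tool frame: the origin (TCP) lies midway between the tips of the shut fingers; the grasp point (between the pads) lies 19 mm behind it; x points along the fingers, z is the direction in which the jaws open and shut, and the axes are right-handed (so a half turn about x gives the same grasp; the last joint's range is limited). The gripper opens to 85 mm and grips with 20 to 120 N. Pads are 22 mm wide; open, the fingers measure 114 mm over their backs; the gripper's body (76 mm by 85 mm) begins 54 mm behind the grasp point. The pads swing forward as they close: fully open they stand 13 mm farther back than shut.
Start: joints at [-1.439, 0.259, 1.535, -0, 1.348, -0.203], TCP at [0.181, -0.519, 0.231] pointing down, gripper open.
Joint ranges: [-3.14, 3.14], [-0.91, 2.08], [0.19, 2.58], [-1.22, 4.36], [0.22, 2.71], [-3.12, 3.12]. Speed limits (rad/s): [2.57, 2.57, 3.14, 3.14, 3.14, 3.14].

### API

Orientations are given as a rotation vector (axis times angle).
In Python, from station import telemetry, optics, manip gives the robot as it stands.
- The arm moves only by the tool arm_command, never from a script. Its argument "commands" is text: rows parted by semicolons, each of 7 numbers parted by spaces: the shift along the tool's x, y, z in m, then the turn, a rotation vector about the tool's x, y, z in units of 8 degrees (1.0 is 8 degrees), then the closure, from 0 (fully open) to 1 (shut). A call has 1 to 8 rows; each row is the pose to reach, as a shift and turn from the pose commanded when the call began, along the tool's axes at that moment; what a row does not reach only later rows make up. A row lasts 1/10 s, in which the tool goes at most 50 mm and 8.59 degrees, less where a joint would pass 70% of its speed; a pose out of reach is approached as far as the arm can. A call with a gripper value outside its range is refused whole. The fingers move at their own pace and stop on an object; "grip_force" is the grip in N (left out, the last holds). Time passes only in rows, so rows that repeat a pose let the fingers close. It gives the time, the measured TCP pose, the force and the opening at its end, in the units of the state.
- telemetry.sense(): the state, without advancing time (a new reading comes with each control period).
- optics.camera(name): name is "scene" or "top"; returns the picture (384x512x3 uint8, blue, green, red); there is no depth.
- optics.get_calibration(name): a dict with "K" (3x3 intrinsics, pixels), "D" ([k1, k2, p1, p2, k3] as OpenCV has them; the pictures are not rectified), "rvec" (rotation vector, rad) and "tvec" (3), from world to camera coordinates, as OpenCV has them. Camera axes: x right, y down, z forward; pixel columns grow to the right and rows downward; lengths in m; the calibration is good to about 2 mm. A picture is of the moment at which its call begins. get_calibration takes no time and is no camera call.
- manip.close_job(): hands the job in, once; it reports no verdict.
The state is a dict: "clock": time; "qpos": joint angles; "joint_vel": joint speeds; "joint_torque": joint torques, N m; "position": TCP position; "ee_rot": TCP orientation; "contact_force": force on the tool from outside, world axes, zero at the start; "moment": the same for the moment, N m; "opening": opening from 0.0 (shut) to 1.0 (fully open).
Only numpy, scipy, OpenCV 4.12 (cv2) and the standard library are available. Lean on these libraries where they do the work, as an engineer would, in place of code of your own. Each camera call takes 0.05 s, during which the arm holds its last target.

### The job

The slide carrier lies askew on the light stage: slide it (the knob is its handle), flat on the stage, into the corner between the fence and the stop block, whichever end of the fence the stop block is on this time. Finish holding it there while I fix the clamp: one steady slanting push, firm but without ramming (about 5 to 10 newtons each way), that keeps it squarely against the fence, against the stop block and down on the stage all at once, and the program ends still pushing. Leave the other things on the bench and stage where they are.

Things in the scene. Friction and masses are not known exactly. Their poses are not given: they have to be found in the camera images.
- stage: fixed flat white light stage, 220 (its x) x 320 (its y) x 20 mm; origin at the centre of its underside on the bench, its smooth, slippery top face (friction about 0.15, like the fence and stop) is 20 mm above. Its +x points to the fence side, away from the robot, turned up to 15 degrees
- fence: fixed straight aluminium bar on the stage's far edge, 16 x 320 x 18 mm, running along the stage's y; origin at the centre of its underside, on the stage top, 93 mm from the stage's centre along stage +x. Its near face, the one to press against, lies 85 mm from the stage's centre
- stop: fixed aluminium stop block on the stage, 60 (stage x) x 20 (stage y) x 18 mm, standing at the fence at stage x = 52 mm and at either end of it: stage y = +135 mm (left) or -135 mm (right), drawn anew each time. Origin at the centre of its underside. Its face towards the stage's middle, 10 mm from its centre, is the one to press against
- boss: fixed low round aluminium boss (16 mm across, 8 mm high) on the stage at the other end of the fence, where the stop block is not; not a stop
- carrier: loose slide carrier, 0.3 kg: white slab 86 (its x) x 128 (its y) x 14 mm, two glass slides in its top; upright round black knob in its middle, 24 mm across, from 14 to 48 mm above the underside. Origin: centre of underside. Starts flat on the stage, its x within 17 degrees of stage x. Seated, its centre is 43 mm from the fence's near face, 64 mm from the stop's inner face
- vial: small glass specimen vial with cap, 25 mm across, 50 mm tall, standing on a front corner of the stage; bystander
- dish: closed clear petri dish with a brown specimen disc, 90 mm across, 16 mm high, on the bench behind the fence; bystander
- slidebox: cardboard slide box 85 x 100 x 32 mm, on the bench behind the fence; bystander
- samplejar: amber sample jar 52 mm across, 65 mm tall, on the bench beside the stage; bystander
- tweezers: steel tweezers lying on the bench beside the stage, 120 mm long, 9 mm high; bystander
- brush: small brush 160 mm long lying on the bench in front of the stage; bystander

How it is judged:
At the end, for the whole second after the job is handed in: Carrier square in the corner (0.03 rad) and flat (0.03 rad, within 2.5 mm of the stage top), still, and the robot keeps pressing it with over 1.5 N on the fence, over 1.5 N on the stop and over 6 N on the stage (its weight of up to 4 N included) at once, through the last second (contact force between carrier and fence above 1.5 N and contact force between carrier and stop above 1.5 N and contact force between carrier and stage above 6 N and contact force between any of the fingers, the arm and carrier above 2 N and angle between the y axis of carrier and the y axis of stage, either way round below 0.03 rad and angle between carrier's own z axis and vertical below 0.03 rad and z of carrier in the frame of stage below 0.0225 m and linear speed of carrier below 0.01 m/s); the arm keeps its last pose, push and grip.
It fails at once if the carrier is lifted more than 10 mm off the stage or tipped more than 0.2 rad, instead of slid flat (z of carrier in the frame of stage above 0.03 m or angle between carrier's own z axis and vertical above 0.2 rad).
It fails at once if the carrier is rammed: over 40 N against the fence or the stop block, or over 60 N on the stage (contact force between carrier and fence above 40 N or contact force between carrier and stop above 40 N or contact force between carrier and stage above 60 N).
It fails at once if a bystander is moved by more than 20 mm (distance of any of vial, dish, slidebox, samplejar, tweezers, brush from where it was at the start of the episode above 0.02 m).
It also fails if it takes over 42 s, if anything falls off the work surface, if the arm or the gripper's body presses on something with over 40 N, if the wrist force passes 120 N, or if a joint passes its speed limit or range.

## Working session

There is one attempt and no reset: what is moved stays moved. The work goes in short steps, Python scripts to look and compute and a tool call to move; the robot and the scene stay as the last step left them, time stands still between calls to the robot, and variables do not carry over. Pictures are saved under pics/ and viewed, and the job is handed in when it is done.

Besides the shell and the picture viewer there is one more tool, called after ">>>" as name(argument=value, ...) on one line, values as JSON. arm_command: Moves the arm, as the interface text tells. Its arguments: {"type":"object","properties":{"commands":{"type":"string"},"grip_force":{"type":"number"}},"required":["commands"]}

```bash
mkdir -p pics; ls; python3 - <<'E'
from station import telemetry, optics, manip
import cv2
for n in("scene","top"):
    im=optics.camera(n); cv2.imwrite(f"pics/{n}0.png",im)
    print(n,optics.get_calibration(n))
print(telemetry.sense())
E
```

```text
pics
scene {'K': array([[491.05972935,   0.        , 254.88786504],
       [  0.        , 491.05972935, 186.46889747],
       [  0.        ,   0.        ,   1.        ]]), 'D': array([-0.00105221,  0.        ,  0.        ,  0.        ,  0.        ]), 'rvec': array([ 1.66175989,  2.05256053, -0.67559012]), 'tvec': array([ 0.08854533, -0.40819626,  1.38525089])}
top {'K': array([[408.83190474,   0.        , 254.34395852],
       [  0.        , 408.83190474, 191.8377751 ],
       [  0.        ,   0.        ,   1.        ]]), 'D': array([-0.10942776,  0.        ,  0.        ,  0.        ,  0.        ]), 'rvec': array([ 2.16227049, -2.12616649,  0.1481568 ]), 'tvec': array([0.02175138, 0.55344151, 0.83198376])}
{'clock': 0.1, 'qpos': array([-1.43877463e+00,  2.59272929e-01,  1.53594778e+00, -3.84220241e-05,
        1.34798597e+00, -2.02819992e-01]), 'joint_vel': array([ 0.00086765,  0.00011432, -0.00169166, -0.00019742, -0.00132439,
       -0.000353  ]), 'joint_torque': array([ 2.88626012e-03, -4.46974111e+01, -2.91244912e+01, -1.98823327e-04,
        6.19135652e-03, -2.69247852e-05]), 'position': array([ 0.18067823, -0.51899101,  0.23056668]), 'ee_rot': array([ 0.96020454,  1.35036502, -0.95829157]), 'contact_force': array([ 0.10568202, -0.75996314,  0.38711955]), 'moment': array([-0.01161096,  0.00485123, -0.04146904]), 'opening': 0.9995835332596713}
```

View pics/top0.png

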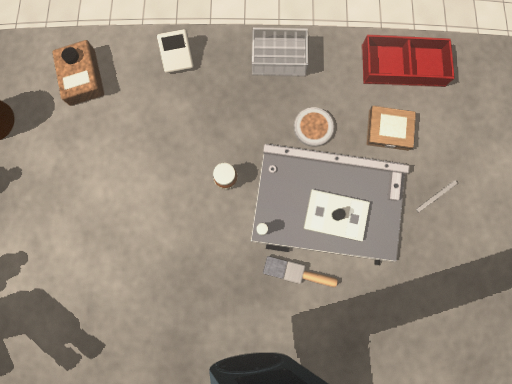

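View pics/scene0.png

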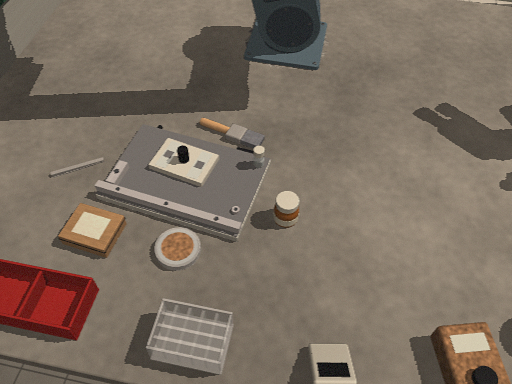

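The stop block is at the right end of the fence (top px ~(396,186)) and the boss is at the left (272,169). The carrier is centred around (337,215) with its knob at ~(339,214). The vial is at (262,229), on the front left corner.

```bash
cat > h.py <<'E'
import numpy as np, cv2
from station import telemetry, optics, manip
def ray(n,px,z):
    c=optics.get_calibration(n); p=cv2.undistortPoints(np.array(px,float).reshape(-1,1,2),c["K"],c["D"]).reshape(-1,2)
    R=cv2.Rodrigues(c["rvec"])[0]; o=-R.T@c["tvec"]; d=np.c_[p,np.ones(len(p))]@R
    return o+d*((z-o[2])/d[:,2])[:,None]
E
python3 - <<'E'
from h import *
im=cv2.imread("pics/top0.png")
g=im[130:270,240:420]; cv2.imwrite("pics/z0.png",cv2.resize(g,None,fx=4,fy=4,interpolation=cv2.INTER_CUBIC))
hsv=cv2.cvtColor(im,cv2.COLOR_BGR2HSV)
# carrier: bright blob
m=cv2.inRange(im,(170,190,190),(255,255,255)); m[:185]=0;m[245:]=0;m[:,:290]=0;m[:,380:]=0
c=max(cv2.findContours(m,0,2)[0],key=cv2.contourArea); r=cv2.minAreaRect(c); b=cv2.boxPoints(r); print(cv2.contourArea(c),b)
print(ray("top",b,.034)); w=ray("top",cv2.convexHull(c).reshape(-1,2),.034)[:,:2]
rr=cv2.minAreaRect(w.astype(np.float32)*1000);print(rr)
E
```

```text
2291.5 [[302.8486  228.07538]
 [311.3287  188.85486]
 [370.43057 201.63364]
 [361.95047 240.85416]]
[[ 0.47779511 -0.07322805  0.034     ]
 [ 0.56235703 -0.09142976  0.034     ]
 [ 0.53663882 -0.2195487   0.034     ]
 [ 0.45227456 -0.199602    0.034     ]]
((507.3067932128906, -145.57994079589844), (128.34910583496094, 86.45454406738281), 78.56871032714844)
```

View pics/z0.png

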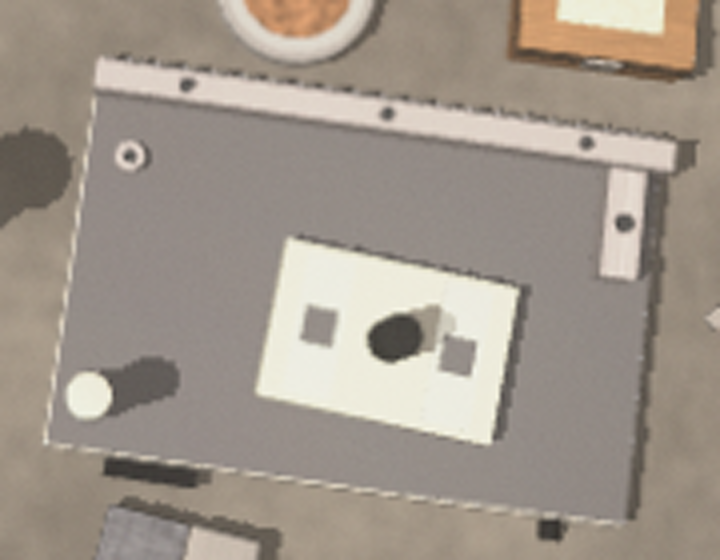

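```bash
python3 - <<'E'
from h import *
def P(l): return (np.array(l,float)+.5)/4-.5+[240,130]
im=cv2.imread("pics/top0.png")
print(im[153,300],im[190,398],im[210,320],im[175,300])
m=cv2.inRange(im,(165,165,165),(255,255,255))
z=cv2.resize(m[130:270,240:420],None,fx=4,fy=4,interpolation=0);cv2.imwrite("pics/m0.png",z)
# fence long edges, column scan (subpixel by grey level half crossing)
g=im.min(axis=2).astype(float)
def edge(v,th):
    i=np.where(v>th)[0]; a,b=i[0],i[-1]
    return a-(v[a]-th)/(v[a]-v[a-1]), b+(v[b]-th)/(v[b]-v[b+1])
near=[];far=[]
for x in list(range(268,384)):
    yc=int(round(153+(x-264)*(166-150)/(409-264)*1.27-3)) if 0 else int(round(149+(x-264)*20/145))
    v=g[yc-0:yc+12,x]; 
    th=172
    k=[i for i in range(2,11) if v[i]>th>=v[i+1]]
    if k: near.append((x,yc+k[0]+(v[k[0]]-th)/(v[k[0]]-v[k[0]+1])))
near=np.array(near)
W=ray("top",near,.038)
vx,vy,x0,y0=cv2.fitLine(W[:,:2].astype(np.float32),cv2.DIST_HUBER,0,.001,.001).ravel()
print(len(near),(vx,vy),(x0,y0),np.degrees(np.arctan2(-vx*np.sign(vy),abs(vy))), np.std((W[:,0]-x0)*vy-(W[:,1]-y0)*vx))
print("fencetop far/near corners",ray("top",P([[97,60],[97,93],[676,142],[676,172]]),.038)[:,:2])
print("stop top",ray("top",P([[610,170],[600,276],[637,280],[647,172]]),.038)[:,:2])
print("stage corners",ray("top",P([[45,442],[630,520],[97,95]]),.02)[:,:2])
E
```

```text
[202 212 224] [202 211 224] [137 143 150] [133 138 146]
89 (np.float32(0.1271623), np.float32(0.9918819)) (np.float32(0.6242877), np.float32(-0.13479994)) -7.3056426 0.0001653886328121145
fencetop far/near corners [[ 0.6574254   0.01211796]
 [ 0.63898876  0.01187296]
 [ 0.61796234 -0.3058171 ]
 [ 0.60122278 -0.30510448]]
stop top [[ 0.60158374 -0.26814278]
 [ 0.54330308 -0.26071112]
 [ 0.5414389  -0.28110558]
 [ 0.60089094 -0.28879996]]
stage corners [[ 0.45094467  0.03685687]
 [ 0.41284179 -0.28013236]
 [ 0.6422386   0.01158221]]
```

View pics/m0.png

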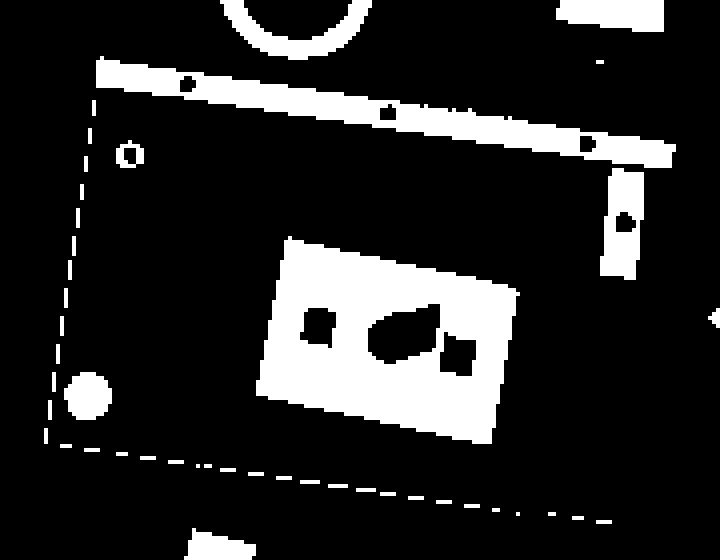

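```bash
cat >> h.py <<'E'
from scipy.spatial.transform import Rotation as Ro
def st():
    s=telemetry.sense(); R=Ro.from_rotvec(s["ee_rot"]).as_matrix()
    print(s["clock"],s["position"].round(4),"F",s["contact_force"].round(2),"M",s["moment"].round(2),"op",round(s["opening"],3)); print(R.round(3))
    return s,R
def to(p,yawdeg=None):
    "shift to world p in tool axes; tool z heading to yawdeg"
    s,R=st(); print("shift",(R.T@(np.array(p)-s["position"])).round(4))
    h=np.degrees(np.arctan2(R[1,2],R[0,2])); print("jaw heading",h)
    if yawdeg is not None:
        d=(yawdeg-h+90)%180-90; x=np.array([0,0,-1.]); y0=np.radians(h+d); z=np.array([np.cos(y0),np.sin(y0),0]); T=np.c_[x,np.cross(z,x),z]
        print("turn units",(np.degrees(Ro.from_matrix(R.T@T).as_rotvec())/8).round(3), s["qpos"].round(2))
E
python3 - <<'E'
from h import *
to([.507,-.1456,.15],-11.4); to([.507,-.1456,.15],-11.4+90)
E
```

```text
0.1 [ 0.1807 -0.519   0.2306] F [ 0.11 -0.76  0.39] M [-0.01  0.   -0.04] op 1.0
[[-0.     0.944  0.329]
 [ 0.002  0.329 -0.944]
 [-1.     0.    -0.002]]
shift [ 0.0811  0.4309 -0.2453]
jaw heading -70.81448328967305
turn units [-7.427 -0.009 -0.008] [-1.44  0.26  1.54 -0.    1.35 -0.2 ]
0.1 [ 0.1807 -0.519   0.2306] F [ 0.11 -0.76  0.39] M [-0.01  0.   -0.04] op 1.0
[[-0.     0.944  0.329]
 [ 0.002  0.329 -0.944]
 [-1.     0.    -0.002]]
shift [ 0.0811  0.4309 -0.2453]
jaw heading -70.81448328967305
turn units [ 3.823e+00 -1.200e-02  1.000e-03] [-1.44  0.26  1.54 -0.    1.35 -0.2 ]
```

>>> arm_command(commands="0 0.43 -0.245 3.82 0 0 0;0 0.43 -0.245 3.82 0 0 0;0 0.43 -0.245 3.82 0 0 0;0 0.43 -0.245 3.82 0 0 0;0 0.43 -0.245 3.82 0 0 0;0 0.43 -0.245 3.82 0 0 0;0 0.43 -0.245 3.82 0 0 0;0 0.43 -0.245 3.82 0 0 0", grip_force=50)

```text
clock: 0.9
position: [0.4402, -0.2217, 0.2312]
ee_rot: [1.354, 1.109, -1.354]
contact_force: [0.3, -0.6, 0.6]
opening: 0.999
```

```bash
python3 - <<'E'
from h import *
to([.507,-.1456,.12],78.6)
E
```

```text
0.9 [ 0.4402 -0.2217  0.2312] F [ 0.33 -0.65  0.64] M [-0.02 -0.    0.02] op 0.999
[[-0.     0.98  -0.197]
 [ 0.    -0.197 -0.98 ]
 [-1.    -0.    -0.   ]]
shift [ 0.1111  0.0505 -0.0878]
jaw heading -101.38645721744726
turn units [ 0.002 -0.     0.002] [-0.69  0.16  1.67 -0.    1.32  1.08]
```

>>> arm_command(commands="0 0.05 -0.088 0 0 0 0;0 0.05 -0.088 0 0 0 0;0.04 0.05 -0.088 0 0 0 0;0.08 0.05 -0.088 0 0 0 0;0.08 0.05 -0.088 0 0 0 0;0.08 0.05 -0.088 0 0 0 0")

```text
clock: 1.5
position: [0.5053, -0.1471, 0.1512]
ee_rot: [1.354, 1.111, -1.355]
contact_force: [0.3, -0.3, 1.1]
opening: 1.001
```

```bash
python3 - <<'E'
from h import *
to([.507,-.1456,.04],78.6)
for n in("scene","top"):
    im=optics.camera(n); cv2.imwrite(f"pics/{n}1.png",im)
im=cv2.imread("pics/scene1.png")[100:260,80:300];cv2.imwrite("pics/s1z.png",cv2.resize(im,None,fx=3.5,fy=3.5,interpolation=2))
E
```

```text
1.5 [ 0.5053 -0.1471  0.1512] F [ 0.33 -0.26  1.12] M [-0.03  0.03  0.06] op 1.001
[[-0.002  0.98  -0.197]
 [ 0.001 -0.197 -0.98 ]
 [-1.    -0.002 -0.001]]
shift [ 0.1112  0.0016 -0.0017]
jaw heading -101.38502611130791
turn units [ 0.002 -0.004  0.015] [-0.5   0.29  1.7  -0.    1.15  1.27]
```

View pics/s1z.png

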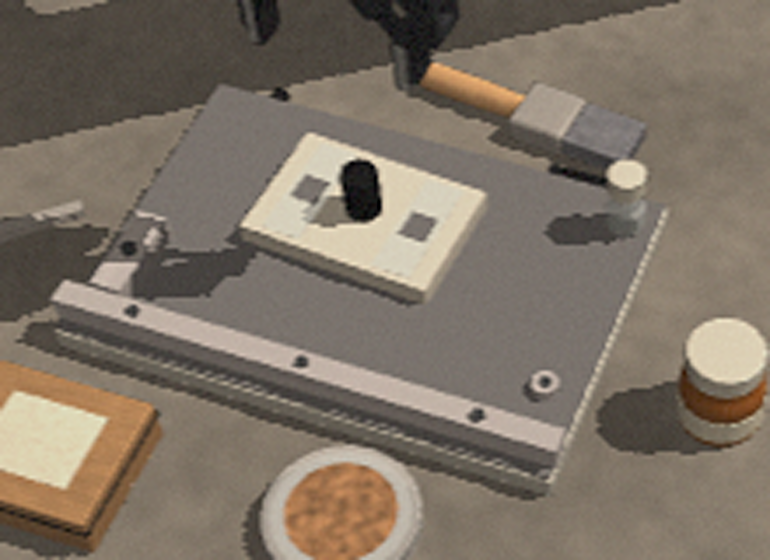

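The scene view shows the gripper above the carrier, with nothing touched yet and the knob top at crop ~(360,172). I'll check the knob position against this second view.

```bash
python3 - <<'E'
from h import *
f=lambda x,y:((x+.5)/3.5-.5+80,(y+.5)/3.5-.5+100)
print(ray("scene",[f(360,173)],.068), ray("scene",[f(365,210)],.036))
print(ray("scene",[f(308,133),f(486,190),f(423,290),f(242,225)],.034).mean(0))
E
```

```text
[[ 0.50599279 -0.14403921  0.068     ]] [[ 0.5083311  -0.14351336  0.036     ]]
[ 0.50529526 -0.14508413  0.034     ]
```

>>> arm_command(commands="0.04 0.001 -0.001 0 0 0 0;0.08 0.001 -0.001 0 0 0 0;0.108 0.001 -0.001 0 0 0 0;0.108 0.001 -0.001 0 0 0 0;0.108 0.001 -0.001 0 0 0 0.4;0.108 0.001 -0.001 0 0 0 0.7;0.108 0.001 -0.001 0 0 0 1;0.108 0.001 -0.001 0 0 0 1", grip_force=50)

```text
clock: 2.4
position: [0.5079, -0.1469, 0.0449]
ee_rot: [1.354, 1.106, -1.352]
contact_force: [-1.2, 0.0, 0.0]
opening: 0.328
```

>>> arm_command(commands="0 0 0 0 0 0 1;0 0 0 0 0 0 1;0 0 0 0 0 0 1;0 0 0 0 0 0 1")

```text
clock: 2.8
position: [0.5078, -0.1469, 0.0448]
ee_rot: [1.354, 1.106, -1.353]
contact_force: [-2.1, -1.2, 7.3]
opening: 0.265
```

```bash
python3 - <<'E'
from h import *
to([.507,-.1456,.04],78.6)
for n in("scene","top"):
    im=optics.camera(n); cv2.imwrite(f"pics/{n}2.png",im)
im=cv2.imread("pics/scene2.png")[100:260,80:300];cv2.imwrite("pics/s2z.png",cv2.resize(im,None,fx=3.5,fy=3.5,interpolation=2))
E
```

```text
2.8 [ 0.5078 -0.1469  0.0448] F [-2.08 -1.19  7.25] M [0.03 0.19 0.05] op 0.265
[[ 0.002  0.98  -0.197]
 [-0.001 -0.197 -0.98 ]
 [-1.     0.003  0.001]]
shift [ 0.0048 -0.0011 -0.0011]
jaw heading -101.36970806157144
turn units [ 0.004  0.006 -0.018] [-0.49  0.42  1.82 -0.    0.9   1.28]
```

View pics/s2z.png

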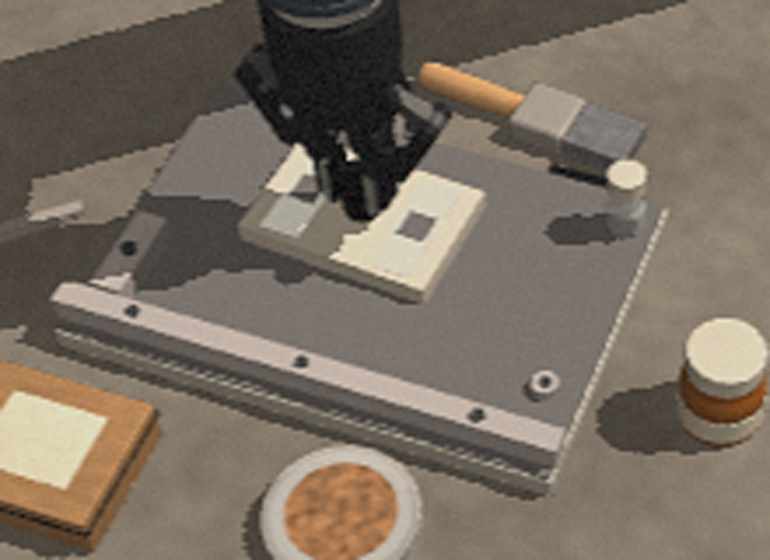

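The knob is gripped (opening 0.265, about 22.5 mm) and the carrier hasn't shifted. Next I square it by +4.3° and slide to about 8 mm short of both faces.

>>> arm_command(commands="0 0.004 0.002 -0.2 0 0 1;0 0.012 0.006 -0.4 0 0 1;0 0.022 0.011 -0.54 0 0 1;0 0.034 0.017 -0.54 0 0 1;0 0.046 0.023 -0.54 0 0 1;0 0.057 0.028 -0.54 0 0 1;0 0.064 0.032 -0.54 0 0 1;0 0.066 0.033 -0.54 0 0 1")

```text
clock: 3.7
position: [0.5663, -0.1925, 0.0449]
ee_rot: [1.3, 1.146, -1.298]
contact_force: [-2.5, 2.3, 9.0]
opening: 0.264
```

>>> arm_command(commands="0 0 0 0 0 0 1;0 0 0 0 0 0 1")

```text
clock: 3.9
position: [0.5665, -0.1926, 0.0449]
ee_rot: [1.3, 1.145, -1.298]
contact_force: [0.6, -0.7, 6.0]
opening: 0.266
```

```bash
python3 - <<'E'
from h import *
st()
im=optics.camera("top"); cv2.imwrite(f"pics/top3.png",im);cv2.imwrite("pics/t3z.png",cv2.resize(im[130:270,240:420],None,fx=4,fy=4,interpolation=cv2.INTER_CUBIC))
im=optics.camera("scene"); cv2.imwrite(f"pics/scene3.png",im);cv2.imwrite("pics/s3z.png",cv2.resize(im[100:260,80:300],None,fx=3.5,fy=3.5,interpolation=cv2.INTER_CUBIC))
E
```

```text
3.9 [ 0.5665 -0.1926  0.0449] F [ 0.58 -0.73  5.96] M [-0.03 -0.19 -0.03] op 0.266
[[ 0.003  0.992 -0.123]
 [-0.002 -0.123 -0.992]
 [-1.     0.003  0.001]]
```

View pics/t3z.png

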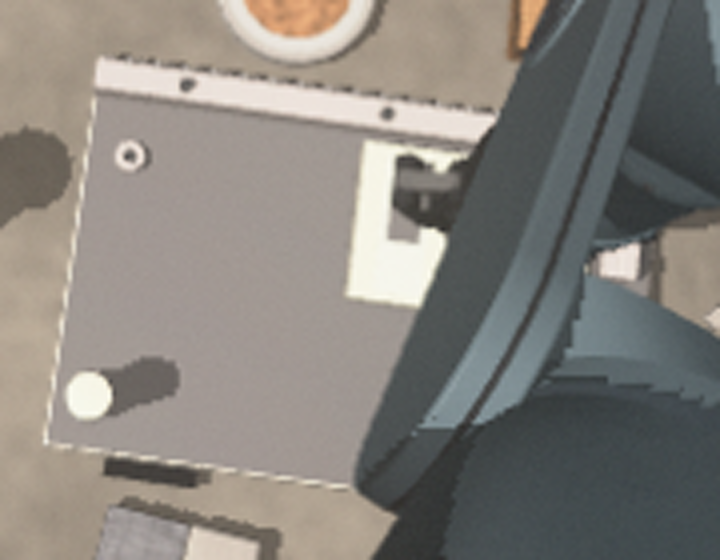

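View pics/s3z.png

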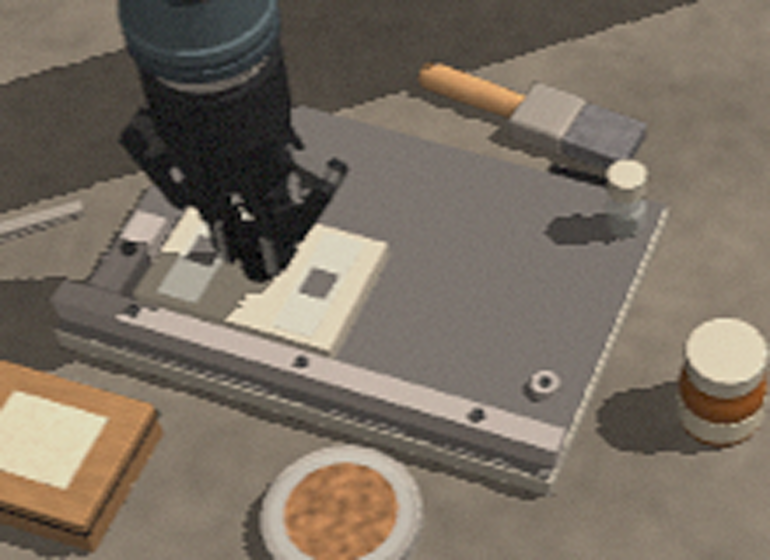

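The carrier followed the grip. The visible left edge runs from crop (367,139) to (347,298), and the gaps to the fence and stop are small.

```bash
python3 - <<'E'
from h import *
def P(l): return (np.array(l,float)+.5)/4-.5+[240,130]
im=cv2.imread("pics/top3.png")
m=cv2.inRange(im,(170,190,190),(255,255,255)); m[:164]=0;m[206:]=0;m[:,:322]=0;m[:,355:]=0
ys=range(168,202);L=[(np.where(m[y]>0)[0][0]-.5,y) for y in ys]
W=ray("top",L,.034)[:,:2]; vx,vy,x0,y0=cv2.fitLine(W.astype(np.float32),1,0,.001,.001).ravel(); print("left edge yaw",np.degrees(np.arctan2(vy,vx)))
xs=range(335,344);T=[(x,np.where(m[:,x]>0)[0][-1]+.5) for x in xs]
c=ray("top",P([[367,139],[347,298]]),.034)[:,:2]; xs_=np.array([.9923,-.1236]);ys_=np.array([.1236,.9923])
print(c@xs_,c@ys_,"exp seated: x .636, y -.064")
E
```

```text
left edge yaw -6.8127284
[0.62897418 0.54099993] [-0.05814958 -0.05729928] exp seated: x .636, y -.064
```

The carrier is square within about 0.4°, with roughly 7 mm left on each side. The tool's y now points to the fence and its z to the stop. I'll creep in.

>>> arm_command(commands="0 0.001 0.001 0 0 0 1;0 0.002 0.002 0 0 0 1;0 0.003 0.003 0 0 0 1;0 0.004 0.004 0 0 0 1;0 0.005 0.005 0 0 0 1;0 0.005 0.005 0 0 0 1")

```text
clock: 4.6
position: [0.5701, -0.1974, 0.0449]
ee_rot: [1.3, 1.147, -1.298]
contact_force: [-1.2, 1.2, 8.0]
opening: 0.258
```

>>> arm_command(commands="0 0.0005 0 0 0 0 1;0 0.001 0 0 0 0 1;0 0.0015 0 0 0 0 1;0 0.002 0 0 0 0 1;0 0.002 0 0 0 0 1;0 0.002 0 0 0 0 1")

```text
clock: 5.2
position: [0.5717, -0.1978, 0.0449]
ee_rot: [1.299, 1.147, -1.299]
contact_force: [-2.8, 1.4, 8.8]
opening: 0.263
```

>>> arm_command(commands="0 0 0.0005 0 0 0 1;0 0 0.001 0 0 0 1;0 0 0.0015 0 0 0 1;0 0 0.002 0 0 0 1;0 0 0.002 0 0 0 1;0 0 0.002 0 0 0 1")

```text
clock: 5.8
position: [0.572, -0.1994, 0.0449]
ee_rot: [1.3, 1.147, -1.298]
contact_force: [-0.2, 2.2, 7.9]
opening: 0.259
```

>>> arm_command(commands="0 0.0005 0 0 0 0 1;0 0.001 0 0 0 0 1;0 0.0015 0 0 0 0 1;0 0.0015 0 0 0 0 1;0 0.0015 0 0 0 0 1")

```text
clock: 6.3
position: [0.5726, -0.1996, 0.0449]
ee_rot: [1.299, 1.148, -1.299]
contact_force: [-4.1, 1.5, 8.9]
opening: 0.262
```

>>> arm_command(commands="0 0 0.0005 0 0 0 1;0 0 0.001 0 0 0 1;0 0 0.0015 0 0 0 1;0 0 0.0015 0 0 0 1;0 0 0.0015 0 0 0 1")

```text
clock: 6.8
position: [0.5727, -0.1998, 0.0449]
ee_rot: [1.301, 1.149, -1.298]
contact_force: [-1.0, 5.5, 11.0]
opening: 0.264
```

>>> arm_command(commands="0 0.0005 0 0 0 0 1;0 0.001 0 0 0 0 1;0 0.0015 0 0 0 0 1;0 0.0015 0 0 0 0 1;0 0.0015 0 0 0 0 1")

```text
clock: 7.3
position: [0.5728, -0.1998, 0.0448]
ee_rot: [1.3, 1.152, -1.3]
contact_force: [-5.6, 5.5, 13.8]
opening: 0.266
```

>>> arm_command(commands="0 0 0.0005 0 0 0 1;0 0 0.001 0 0 0 1;0 0 0.0015 0 0 0 1;0 0 0.0015 0 0 0 1;0 0 0.0015 0 0 0 1")

```text
clock: 7.8
position: [0.5728, -0.1998, 0.0448]
ee_rot: [1.301, 1.153, -1.299]
contact_force: [-5.5, 10.5, 13.9]
opening: 0.264
```

The carrier is touching both faces, at about 7 N on the fence, 10 N on the stop and 14 N down. I'll ease the down and stop components slightly and check the steadiness.

>>> arm_command(commands="-0.0005 0.0002 -0.0004 0 0 0 1;-0.001 0.0002 -0.0005 0 0 0 1;-0.001 0.0002 -0.0005 0 0 0 1;-0.001 0.0002 -0.0005 0 0 0 1;-0.001 0.0002 -0.0005 0 0 0 1;-0.001 0.0002 -0.0005 0 0 0 1")

```text
clock: 8.4
position: [0.5728, -0.1998, 0.0449]
ee_rot: [1.301, 1.153, -1.3]
contact_force: [-3.8, 8.6, 7.6]
opening: 0.255
```

```bash
cat > look.py <<'E'
from h import *
import sys
k=sys.argv[1]; xs_=np.array([.9923,-.1236,0]);ys_=np.array([.1236,.9923,0])
s,R=st(); F=s["contact_force"]; print("fence",-F@xs_,"stop",F@ys_,"down",F[2])
im=optics.camera("top"); cv2.imwrite(f"pics/top{k}.png",im)
s=optics.camera("scene"); cv2.imwrite(f"pics/s{k}z.png",cv2.resize(s[100:260,80:300],None,fx=3.5,fy=3.5,interpolation=2))
cv2.imwrite(f"pics/t{k}z.png",cv2.resize(im[130:270,240:420],None,fx=4,fy=4,interpolation=2))
m=cv2.inRange(im,(170,190,190),(255,255,255)); m[:,:322]=0;m[:,370:]=0
g=im.min(axis=2).astype(float); L=[]
for y in range(168,198):
    v=g[y,325:350]; i=np.where(v>185)[0][0]; L.append((325+i-(v[i]-185)/(v[i]-v[i-1]+1e-9),y))
W=ray("top",L,.034); vx,vy,x0,y0=cv2.fitLine(W[:,:2].astype(np.float32),2,0,.001,.001).ravel()
print("left edge yaw",np.degrees(np.arctan(vy/vx)),"y_s",(W@ys_).mean())
s=telemetry.sense(); F=s["contact_force"]; print("fence",-F@xs_,"stop",F@ys_,"down",F[2],s["clock"])
E
python3 look.py 4
```

```text
8.4 [ 0.5728 -0.1998  0.0449] F [-3.84  8.58  7.6 ] M [ 1.13  0.62 -0.07] op 0.255
[[-0.003  0.992 -0.123]
 [ 0.004 -0.123 -0.992]
 [-1.    -0.003 -0.003]]
fence 4.8710233231218005 stop 8.036891628569354 down 7.5980165909901025
left edge yaw -7.317468 y_s -0.06303497677862334
fence 3.280355988665359 stop 7.638258366064395 down 7.854600461369333 8.5
```

View pics/t4z.png

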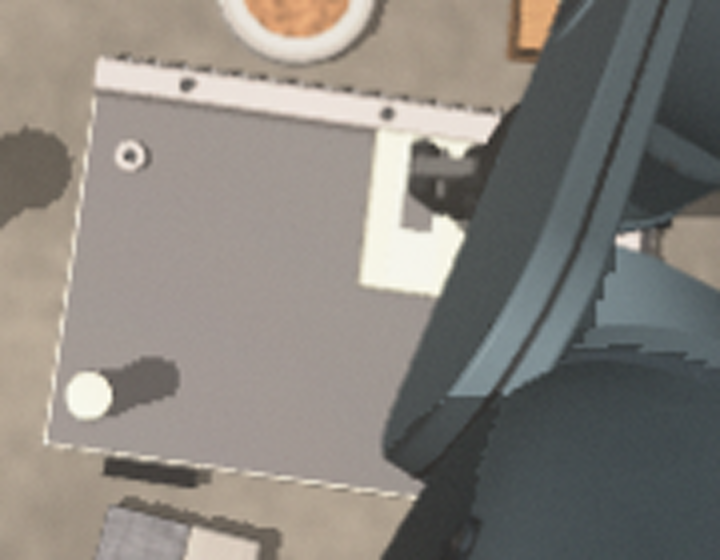

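View pics/s4z.png

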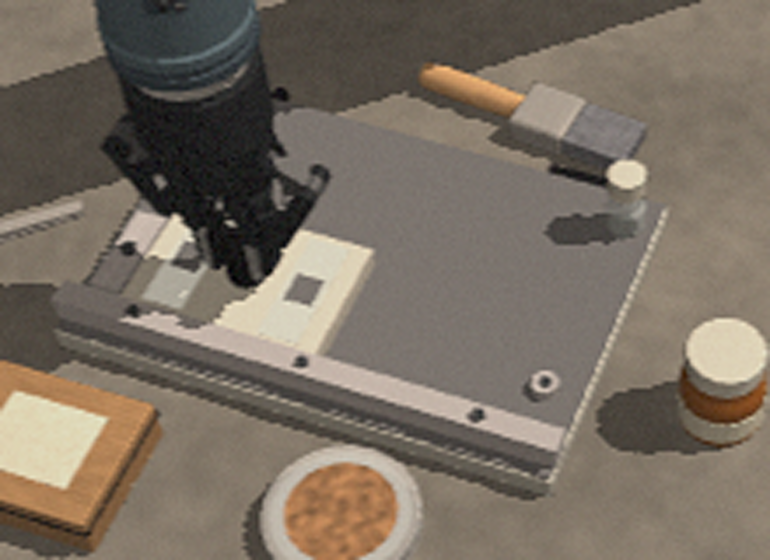

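Both views show the carrier flush with the fence and stop. Its edge yaw is -7.3°, the same as the fence fit. The fence push is a bit light, so I'll raise it a little and let it settle.

>>> arm_command(commands="0.0002 0.0005 0 0 0 0 1;0.0003 0.001 0 0 0 0 1;0.0003 0.0012 0 0 0 0 1;0.0003 0.0012 0 0 0 0 1;0.0003 0.0012 0 0 0 0 1;0.0003 0.0012 0 0 0 0 1;0.0003 0.0012 0 0 0 0 1;0.0003 0.0012 0 0 0 0 1")

```text
clock: 9.3
position: [0.5728, -0.1998, 0.0448]
ee_rot: [1.3, 1.155, -1.301]
contact_force: [-8.7, 8.9, 12.2]
opening: 0.265
```

>>> arm_command(commands="0 0 0 0 0 0 1;0 0 0 0 0 0 1;0 0 0 0 0 0 1;0 0 0 0 0 0 1;0 0 0 0 0 0 1;0 0 0 0 0 0 1;0 0 0 0 0 0 1;0 0 0 0 0 0 1")

```text
clock: 10.1
position: [0.5728, -0.1998, 0.0448]
ee_rot: [1.299, 1.155, -1.301]
contact_force: [-8.9, 8.0, 13.4]
opening: 0.257
```

```bash
python3 look.py 5
```

```text
10.1 [ 0.5728 -0.1998  0.0448] F [-8.95  7.97 13.38] M [ 1.18  1.28 -0.16] op 0.257
[[-0.005  0.992 -0.122]
 [ 0.004 -0.122 -0.992]
 [-1.    -0.005 -0.004]]
fence 9.861892712779632 stop 6.802907611641862 down 13.375118025235144
left edge yaw -7.3276453 y_s -0.06304098064868784
fence 9.80945697775813 stop 7.476936395434338 down 13.315207224293262 10.2
```

Fence and stop are within 5–10 N, at about 9.8 and 7 N, but the down push is 13 N. A slight easing will bring all three into the band.

>>> arm_command(commands="-0.0003 -0.0002 0 0 0 0 1;-0.0006 -0.0003 0 0 0 0 1;-0.0006 -0.0003 0 0 0 0 1;-0.0006 -0.0003 0 0 0 0 1;-0.0006 -0.0003 0 0 0 0 1;-0.0006 -0.0003 0 0 0 0 1;-0.0006 -0.0003 0 0 0 0 1;-0.0006 -0.0003 0 0 0 0 1")

```text
clock: 11.0
position: [0.5727, -0.1998, 0.0449]
ee_rot: [1.3, 1.155, -1.301]
contact_force: [-6.2, 6.8, 8.5]
opening: 0.262
```

```bash
python3 look.py 6
```

```text
11.0 [ 0.5727 -0.1998  0.0449] F [-6.24  6.81  8.49] M [ 1.02  0.91 -0.14] op 0.262
[[-0.005  0.992 -0.123]
 [ 0.004 -0.123 -0.992]
 [-1.    -0.005 -0.004]]
fence 7.031701688404466 stop 5.985340228975795 down 8.49117435609155
left edge yaw -7.3097143 y_s -0.06303671703891284
fence 7.514601581388658 stop 7.183793791209412 down 8.445437326781287 11.1
```

All three are steady at about 7 / 6.5 / 8.5 N and the carrier is square, so I'm handing in.

```bash
python3 - <<'E'
from h import *
print(manip.close_job()); print(telemetry.sense()["contact_force"])
E
```

```text
the job is handed in; nothing more can be done
None
the job is handed in; nothing more can be done
```

The carrier is seated in the corner at the right-hand end of the fence, where the stop block was. The arm was still gripping the knob and pushing when I handed the job in at about 11 s of the 42 s.

I gripped the knob at about 50 N, turned the carrier about 4.3° to square it, and slid it flat to about 7 mm short of both faces. I then crept it into contact.

| Last check (wrist force sensor) | Reading |
|---|---|
| Push on the fence | about 7–7.5 N |
| Push on the stop | about 6–7 N |
| Push down | about 8.5 N, plus the carrier's own weight |

- **Squareness:** the carrier's left edge measured -7.31° in the top view, the same as the fence line.
- **Position:** its edge was within about 1 mm of where it should be when seated, and the tool position held steady to 0.1 mm.
- **Sensor limits:** force readings varied by about 1 N. The sensor gives only the total force on the tool, so the split between fence, stop and stage is worked out, not measured at each contact.
- **Too-firm push:** the down push peaked at about 14 N and the stop push at about 10 N while I adjusted, so I eased both before handing in.
- **Other objects:** I never steered near the vial, dish, slide box, jar, tweezers or brush. The ones I could see in the pictures looked unmoved, but I did not measure them.
- **Not checked:** I didn't measure flatness or the right end of the carrier separately, because the arm hid that end in the top view. After handing in, the robot gave no further readings.

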